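# Set the depth gauge in a filter housing's blind bore

### The job

Take the yellow-handled depth gauge out of its green stand and lower its rod into the blind bore of the aluminium filter housing until the rod really bottoms out; the rim pushes the red stop up the rod on the way. Keep the rod on the bottom under a light, steady push of about 10 N for two seconds, without squashing the sprung handle solid, then let go and leave the gauge standing upright in the bore with its stop flat on the rim. Do not disturb the filter cans.

Things in the scene. Friction and masses are not known exactly. Their poses are not given: they have to be found in the camera images.
- housing: Filter-housing casting, a grey aluminium block 110 x 90 x 70 mm (x, y, height) clamped to the bench (does not move) with blue clamp feet at its two x ends and a round port on its -x side. Origin: centre of its underside, on the bench; z up. The bore is in the middle of its flat top.
- bore_mouth (a point): Centre of the mouth of the blind bore in the casting's flat top, 70 mm above the bench. The bore is round, vertical, 14 mm in diameter, with a 2 mm chamfer and a thin brass-coloured ring (24 mm) marked around it; the four small corner discs are bolt heads. Its depth differs from casting to casting, between 34 and 56 mm below the mouth, and is not told: it must be felt.
- bore_floor: The flat dark bottom of the bore. This origin lies on the bore's axis at bench level and does NOT tell how high the bottom face is (14 to 36 mm above the bench). The bottom is rigid.
- stand: Green block 70 x 70 x 34 mm on a black rubber foot 90 x 90 x 4 mm, fixed to the bench, with a vertical socket 12 mm wide and 24 mm deep in which the gauge stands upright. Origin: centre of the underside.
- gauge_grip (a point): Centre of the depth gauge's yellow handle, an upright cylinder 24 mm in diameter and 36 mm high with a 6 mm black button on top; z points up along the gauge, the rod tip lies 116 mm below. Whole gauge about 0.15 kg. The handle is sprung on the rod: pressed down it travels up to 5 mm over the rod at 4 N per mm (starting at about 1 N), then it is solid. With the gauge in its stand this point is about 126 mm above the bench. Grip it from above.
- gauge_rod: The gauge's steel rod, 10 mm in diameter, its tip tapered to 6 mm over the last 4 mm; visible from the tip to the handle 98 mm above. Origin: centre of the tip; z points up along the rod. In the stand the tip is 10 mm above the bench.
- stop_face (a point): Centre of the underside of the gauge's sliding stop, a red disc 34 mm in diameter and 5 mm thick (brass hub 18 mm wide and 8 mm high above it) which the rod runs through. Too wide for the bore: it lands on the rim, and then slides up the rod.
- gauge_stop (a joint): Place of the stop on the rod, m: the stop's underside is this value plus 28 mm above the rod tip. Range 0 to 0.040; starts between 0.001 and 0.004, always less than the depth of the bore. About 2 N of friction keeps it where it is, so pushing it along the rod takes a steady 2 N.
- filter_blue_mid (a point): Blue spin-on filter can, 74 mm in diameter, 85 mm high, loose, standing on the bench; point half-way up. Not to be touched.
- filter_yellow_mid (a point): Yellow spin-on filter can, 74 mm in diameter, 85 mm high, loose; point half-way up. Not to be touched.
- filter_white_mid (a point): White spin-on filter can, 66 mm in diameter, 75 mm high, loose; point half-way up. Not to be touched.

How it is judged:
On the way, in this order (a step that is already met when the one before it is completed fails the run):
1. the rod's tip is in the bore (horizontal distance between gauge_rod and bore_mouth below 0.006 m and z of gauge_rod in the frame of bore_mouth below -0.006 m), for 0.05 s.
2. the rod is held on the bottom of the bore with 4 to 14 N for 1.2 s, roughly upright, with the stop on the rim (contact force between gauge_rod and bore_floor between 4 and 14 N and angle between gauge_rod's own z axis and vertical below 0.12 rad and z of stop_face in the frame of bore_mouth below 0.004 m), for 1.2 s.
At the end, for the whole second after the job is handed in: the released gauge stands at rest in the bore, tip at least 32 mm below the mouth and within 6 mm of its axis, upright within 0.1 rad, the underside of its stop within 2.5 mm of the rim's height and 5 mm of the bore's axis, after it was held on the bottom with 4 to 14 N for 1.2 s (horizontal distance between gauge_rod and bore_mouth below 0.006 m and angle between gauge_rod's own z axis and vertical below 0.1 rad and z of stop_face in the frame of bore_mouth between -0.0025 and 0.0025 m and horizontal distance between stop_face and bore_mouth below 0.005 m and z of gauge_rod in the frame of bore_mouth below -0.032 m and linear speed of gauge_rod below 0.02 m/s); the robot touches nothing.
It fails at once if the rod is pressed on the bottom with more than 18 N (contact force between gauge_rod and bore_floor above 18 N).
It fails at once if the gauge is pressed on the housing's rim or walls with more than 20 N (contact force between gauge_rod and housing above 20 N).
It fails at once if a filter can is moved by more than 10 mm (distance of any of filter_blue_mid, filter_yellow_mid, filter_white_mid from where it was at the start of the episode above 0.01 m).
It also fails if it takes over 70 s, if anything falls off the work surface, if the arm or the gripper's body presses on something with over 40 N, if the wrist force passes 120 N, or if a joint passes its speed limit or range.

### The arm

A 7-joint arm with a two-finger parallel gripper is mounted at the origin on the work surface. World frame = base frame: x ahead of the robot, y to its left, z up, the work surface at z = 0. Lengths are in m, angles in rad, forces in N, time in s.
With the tool pointing down it reaches from about 0.4 to 0.925 m from the base axis. Payload 5.6 kg.
Tool frame: the origin (TCP) lies midway between the tips of the shut fingers; the grasp point (between the pads) lies arm.grip_depth behind it (arm.grip_depth is the distance from the TCP to the grasp point, in m); z points along the fingers, x is the direction in which the jaws open and shut, and the axes are right-handed (so a half turn about z gives the same grasp; the last joint's range is limited). The gripper opens to 85 mm and grips with 20 to 120 N. Pads are 22 mm wide; open, the fingers measure 114 mm over their backs; the gripper's body (76 mm by 85 mm) begins 54 mm behind the grasp point. The pads swing forward as they close: fully open they stand 13 mm farther back than shut.
Start: joints at [1.256, 0.468, -0.012, 1.603, 0.006, 1.071, -0.056], TCP at [0.174, -0.626, 0.231] pointing down, gripper open.
Joint ranges: [-2.53, 2.53], [-0.31, 2.02], [-1.57, 1.55], [0.28, 2.44], [-1.29, 4.43], [0.15, 1.84], [-2.92, 2.92]. Speed limits (rad/s): [2.57, 2.57, 3.14, 3.14, 3.14, 3.14, 3.14].

### API

Orientations are given as a unit quaternion [x, y, z, w].
In Python, from bench import telemetry, grab_frame, camera_model, job, arm gives the robot as it stands.
- The arm moves only by the tool play_rows, never from a script. Its argument "steps" is a list of rows, each a list of 4 numbers: the shift along the world's x, y, z as a fraction of full scale, then the turn about the world's z as a fraction of full scale. A call has 1 to 20 rows; each row is the pose to reach, as a shift and turn from the pose measured when the call began, turning the shorter way round; what a row does not reach only later rows make up. Full scale, the value 1, is 0.4 m for a shift and pi rad for a turn. A row lasts 1/8 s, in which the tool goes at most 62.5 mm and 10.7 degrees, less where a joint would pass 70% of its speed; a pose out of reach is approached as far as the arm can. A call with a number of a shift or a turn outside -1 to 1 is refused whole. A call with a gripper value outside its range is refused whole. "gripper" is the gripper command: -1 is fully open, 1 is shut, values between are in proportion, set as the call begins (left out, the last holds). The fingers move at their own pace and stop on an object; the grip force is fixed at half the most. Time passes only in rows, so rows that repeat a pose let the fingers close. It gives the time, the measured TCP pose, the force and the opening at its end, in the units of the state.
- telemetry.get_obs(): the state, without advancing time (a new reading comes with each control period).
- grab_frame(name): name is "side" or "top"; returns the picture (400x640x3 uint8, red, green, blue); there is no depth.
- camera_model(name): a dict with "camera_matrix" (3x3 intrinsics, pixels), "R" (3x3) and "t" (3): a world point X has camera coordinates R X + t. Camera axes: x right, y down, z forward; pixel columns grow to the right and rows downward; lengths in m; the calibration is good to about 2 mm. A picture is of the moment at which its call begins. camera_model takes no time and is no camera call.
- job.hand_in(): hands the job in, once; it reports no verdict.
The state is a dict: "time": time; "joints": joint angles; "dq": joint speeds; "joint_efforts": joint torques, N m; "tcp_pos": TCP position; "orientation": TCP orientation; "contact_force": force on the tool from outside, world axes, zero at the start; "wrist_torque": the same for the moment, N m; "gripper_width": finger opening in m.
Only numpy, scipy, OpenCV 4.12 (cv2) and the standard library are available. Lean on these libraries where they do the work, as an engineer would, in place of code of your own. Each camera call takes 0.05 s, during which the arm holds its last target. There are 200 camera calls.

## Working session

There is one attempt and no reset: what is moved stays moved. The work goes in short steps, Python scripts to look and compute and a tool call to move; the robot and the scene stay as the last step left them, time stands still between calls to the robot, and variables do not carry over. Pictures are saved under pics/ and viewed, about 8 in all and at most 12, crops included, and the job is handed in when it is done.

Besides the shell and the picture viewer there is one more tool, called after "Call:" as a command line: name --pt "numbers of a row" for each row, then --argument value for the rest. play_rows: Moves the arm, as the interface text tells. Shift numbers are shares of 0.4 m and turn numbers shares of pi rad, none past 1 either way. Its arguments: {"type":"object","properties":{"steps":{"type":"array","items":{"type":"array","items":{"type":"number"}}},"gripper":{"type":"number"}},"required":["steps"]}

```bash
mkdir -p pics; ls; python3 - <<'E'
from bench import telemetry, grab_frame, camera_model, job, arm
import cv2
print(telemetry.get_obs()); print(arm.grip_depth)
for n in ("side","top"):
    cv2.imwrite(f"pics/{n}0.png",grab_frame(n)[:,:,::-1]); m=camera_model(n); print(n,m, -m["R"].T@m["t"])
E
```

```text
pics
{'time': 0.0, 'joints': array([ 1.25599986,  0.46840322, -0.01161984,  1.60362403,  0.00596847,
        1.0714028 , -0.0562914 ]), 'dq': array([ 3.98088312e-04,  5.13652878e-04,  5.24683412e-04, -1.36532474e-03,
       -1.40369351e-05, -6.97827366e-05, -6.70047963e-04]), 'joint_efforts': array([-7.02061334e-05, -5.32391882e+01,  2.13512918e-02, -2.51305747e+01,
        1.14947840e-02,  7.60601572e-03,  3.16183798e-05]), 'tcp_pos': array([ 0.17430198, -0.62561102,  0.23032126]), 'orientation': array([ 7.96369286e-01, -6.04810009e-01, -7.44129871e-04, -5.08627208e-04]), 'contact_force': array([-0.53231538,  0.2365167 , -0.13432928]), 'wrist_torque': array([-0.0003652 , -0.04557762, -0.00300232]), 'gripper_width': 0.08531894444645399}
0.0187
side {'camera_matrix': array([[435.94221282,   0.        , 319.99080989],
       [  0.        , 435.94221282, 195.26713499],
       [  0.        ,   0.        ,   1.        ]]), 'R': array([[-0.9976122 , -0.06828766, -0.01032913],
       [-0.03902889,  0.68080612, -0.73142312],
       [ 0.0569793 , -0.72927349, -0.68184568]]), 't': array([0.58197107, 0.08924011, 0.77718948])} [0.53978066 0.54576992 0.60120682]
top {'camera_matrix': array([[381.35042238,   0.        , 318.75938036],
       [  0.        , 381.35042238, 198.00290542],
       [  0.        ,   0.        ,   1.        ]]), 'R': array([[-0.18672615, -0.98240661,  0.00325683],
       [-0.96186824,  0.182146  , -0.20404002],
       [ 0.19985704, -0.04123224, -0.97895713]]), 't': array([0.11042257, 0.61211274, 0.69622591])} [0.47024493 0.02569294 0.80611119]
```

View pics/side0.png

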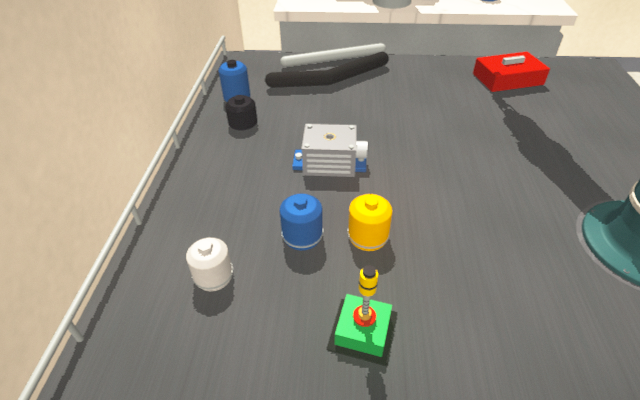

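View pics/top0.png

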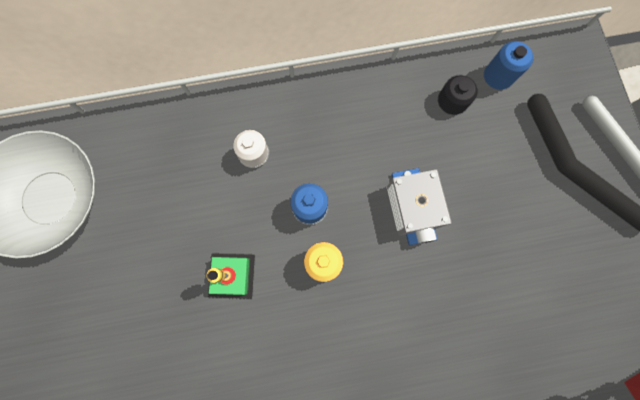

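```bash
cat > h.py <<'E'
from bench import telemetry, grab_frame, camera_model, job, arm
import cv2, numpy as np
def ray(n,uv):
    m=camera_model(n); R,t,K=map(np.array,(m["R"],m["t"],m["camera_matrix"]))
    return -R.T@t, R.T@np.linalg.solve(K,[uv[0],uv[1],1.])
def onplane(n,uv,z):
    c,d=ray(n,uv); return c+d*(z-c[2])/d[2]
def tri(a,b):
    A=[];B=[]
    c1,d1=ray("side",a); c2,d2=ray("top",b)
    s=np.linalg.lstsq(np.c_[d1,-d2],c2-c1,rcond=None)[0]
    p,q=c1+d1*s[0],c2+d2*s[1]; return (p+q)/2,np.linalg.norm(p-q)
def blob(img,lo,hi,box,inv=False):
    x0,y0,x1,y1=box; h=cv2.cvtColor(img[y0:y1,x0:x1],cv2.COLOR_RGB2HSV)
    m=cv2.inRange(h,np.array(lo),np.array(hi)); n,l,s,c=cv2.connectedComponentsWithStats(m)
    i=1+np.argmax(s[1:,4]); return c[i]+[x0,y0], s[i]+[x0,y0,0,0,0]
E
python3 - <<'E'
from h import *
S=cv2.cvtColor(cv2.imread("pics/side0.png"),4); T=cv2.cvtColor(cv2.imread("pics/top0.png"),4)
Y=((20,120,80),(35,255,255)); K=((0,0,0),(179,255,60)); R=((0,180,90),(6,255,255)); B=((12,60,40),(30,255,220))
for nm,c,bs,bt in (("handle",Y,(350,262,390,300),(200,262,225,290)),("button",K,(358,262,380,278),(205,268,222,284)),("red",R,(350,300,385,330),(215,262,240,290)),
  ("ring",B,(318,128,342,144),(412,190,432,210)),("boredark",K,(318,128,342,144),(412,190,432,210)),("green",((45,100,60),(75,255,255)),(330,290,400,360),(200,250,260,300)),("foot",K,(330,290,400,365),(200,250,260,302))):
    try:
        a,sa=blob(S,*c,bs); b,sb=blob(T,*c,bt); print(nm,a.round(1),sa,b.round(1),sb,*tri(a,b), [onplane(n,p,z).round(4)[:2] for n,p in(("side",a),("top",b)) for z in (.07,.15)])
    except Exception as e: print(nm,e)
for n,I,b in (("s",S,(315,255,405,365)),("t",T,(200,255,260,305)),("b",S,(300,115,375,175)),("c",T,(385,165,455,245))):
    x0,y0,x1,y1=b; globals()[n]=cv2.resize(I[y0:y1,x0:x1],(390,290),interpolation=2)
cv2.imwrite("pics/crop.png",np.vstack([np.hstack([s,t]),np.hstack([b if 0 else globals()['s'],c])])[:,:,::-1])
E
```

```text
handle [367.6 283.6] [359 268  20  29 367] [216.7 275.1] [207 268  18  15 130] [0.50626373 0.19943023 0.12075715] 0.0023131306021447746 [array([0.5015, 0.163 ]), array([0.5072, 0.2207]), array([0.5102, 0.2121]), array([0.5058, 0.1919])]
button [367.8 275.6] [364 274   9   3  10] [212.5 274.9] [209 272   8   7  43] [0.50711264 0.20128433 0.14055863] 0.001850357484040865 [array([0.5011, 0.1487]), array([0.5069, 0.2085]), array([0.512 , 0.2198]), array([0.5075, 0.1987])]
red [363.9 318.1] [354 307  22  19 176] [222.5 281. ] [222 281   2   1   2] [0.50198575 0.20761314 0.04808205] 0.007800379339660142 [array([0.5072, 0.2206]), array([0.5121, 0.2695]), array([0.4973, 0.2028]), array([0.4944, 0.1835])]
ring [331.  138.3] [330 138   3   2   3] [426. 198.] [426 198   1   1   1] [ 0.57856622 -0.21700799  0.05655627] 0.009147797694816934 [array([ 0.5732, -0.1967]), array([ 0.5682, -0.0849]), array([ 0.5811, -0.2133]), array([ 0.5691, -0.1873])]
boredark attempt to get argmax of an empty sequence
green [362.6 327.4] [ 334  294   58   63 2173] [231.2 275.7] [ 209  257   40   38 1022] [0.50608886 0.19877371 0.00870382] 0.001245523106566475 [array([0.509 , 0.2347]), array([0.5137, 0.2816]), array([0.5039, 0.1854]), array([0.5002, 0.168 ])]
foot [369.8 350.6] [336 319  57  46 454] [225.3 295.7] [208 294  34   4  80] [ 0.48138159  0.22150697 -0.01960844] 0.0236002991026136 [array([0.4999, 0.2675]), array([0.5059, 0.3094]), array([0.4697, 0.2013]), array([0.4698, 0.1822])]
```

```bash
python3 - <<'E'
from h import *
o=[]
for n,(x0,y0) in (("side",(295,112)),("top",(382,163))):
    I=grab_frame(n)[y0:y0+85,x0:x0+80]; o.append(cv2.resize(I,None,fx=5,fy=5,interpolation=cv2.INTER_CUBIC))
cv2.imwrite("pics/crop.png",np.hstack(o)[:,:,::-1])
E
```

```text
(no output)
```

View pics/crop.png

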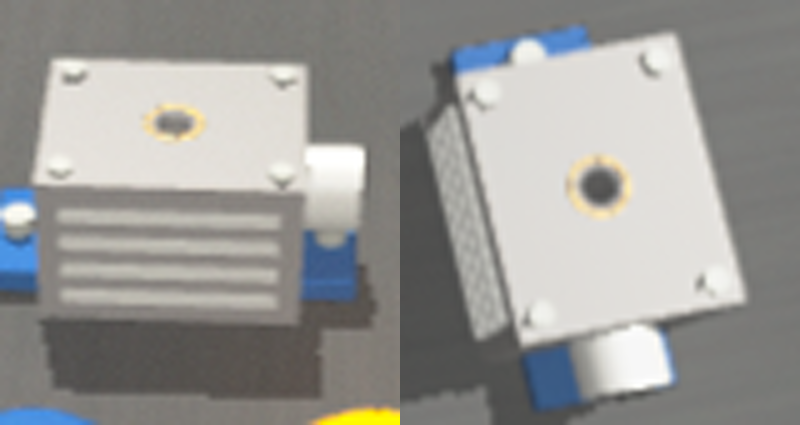

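The crops show the housing top. The brass ring is centred near (329.4,136) in the side view and (421.6,199.8) in the top view, with the four top corners clear.

```bash
cat > bore.py <<'E'
from h import *
r={}
for n,(x0,y0),(cx,cy) in (("side",(295,112),(329.4,136)),("top",(382,163),(421.6,199.8))):
    I=np.mean([grab_frame(n).astype(float) for _ in range(2)],0).astype(np.uint8)
    h=cv2.cvtColor(I,cv2.COLOR_RGB2HSV)[...,1].astype(float)
    X,Y=np.meshgrid(range(640),range(400)); w=np.clip(h-40,0,None)*((abs(X-cx)<9)&(abs(Y-cy)<8))
    r[n]=np.array([(w*X).sum(),(w*Y).sum()])/w.sum(); print(n,r[n],onplane(n,r[n],.07))
print("tri",tri(r["side"],r["top"]))
s=np.array([(52,60),(307,67),(302,192),(36,184)])/5+[294.6,111.6]
t=np.array([(346,300),(278,33),(59,70),(122,347)])/5+[381.6,162.6]
for n,q in (("side",s),("top",t)):
    P=np.array([onplane(n,p,.07) for p in q]); print(n,P.mean(0),np.linalg.norm(P-np.roll(P,1,0),axis=1))
E
python3 bore.py
```

```text
side [329.99375975 136.12324493] [ 0.57567455 -0.20449361  0.07      ]
top [421.49843994 199.70514821] [ 0.57946557 -0.20370524  0.07      ]
tri (array([ 0.57740203, -0.20302757,  0.07144069]), np.float64(0.0036699883100569214))
side [ 0.57687172 -0.20378464  0.07      ] [0.08929812 0.11046735 0.08921784 0.10730552]
top [ 0.57938776 -0.20431445  0.07      ] [0.09008421 0.10970776 0.08984065 0.11269741]
```

Call:
play_rows --pt "0.965 0.99 0.1 0.413" --pt "0.965 0.99 0.1 0.413" --pt "0.965 0.99 0.1 0.413" --pt "0.965 0.99 0.1 0.413" --pt "0.965 0.99 0.1 0.413" --pt "0.965 0.99 0.1 0.413" --pt "0.965 0.99 0.1 0.413" --pt "0.965 0.99 0.1 0.413" --pt "0.965 0.99 0.1 0.413" --pt "0.965 0.99 0.1 0.413" --pt "0.965 0.99 0.1 0.413" --gripper -1

```text
time: 1.78
tcp_pos: [0.5601, -0.2305, 0.2709]
orientation: [1.0, -0.001, -0.001, 0.0]
contact_force: [0.3, -1.1, -0.3]
gripper_width: 0.0852
```

Call:
play_rows --pt "-0.133 0.98 0 0" --pt "-0.133 0.98 0 0" --pt "-0.133 0.98 0 0" --pt "-0.133 0.98 0 0" --pt "-0.133 0.98 0 0" --pt "-0.133 0.98 0 0" --pt "-0.133 0.98 0 0" --pt "-0.133 0.98 0 0"

```text
time: 2.78
tcp_pos: [0.5066, 0.1613, 0.2709]
orientation: [1.0, -0.0, -0.001, 0.0]
contact_force: [0.0, -1.1, -0.2]
gripper_width: 0.0852
```

Call:
play_rows --pt "0 0.097 0 0" --pt "0 0.097 0 0" --pt "0 0.097 -0.15 0" --pt "0 0.097 -0.3 0" --pt "0 0.097 -0.41 0" --pt "0 0.097 -0.41 0" --pt "0 0.097 -0.41 0"

```text
time: 3.65
tcp_pos: [0.5081, 0.1992, 0.1084]
orientation: [1.0, -0.001, 0.001, 0.0]
contact_force: [1.7, -0.0, 0.3]
gripper_width: 0.0855
```

```bash
cat > view.py <<'E'
import sys
from h import *
nm=sys.argv[1]; b=[int(v) for v in sys.argv[2:]]; o=[]
for i,n in enumerate(("side","top")):
    x,y=b[2*i:2*i+2]; o.append(cv2.resize(grab_frame(n)[y-50:y+50,x-40:x+40],None,fx=5,fy=5,interpolation=2))
cv2.imwrite(f"pics/{nm}.png",np.hstack(o)[:,:,::-1])
E
python3 view.py grasp 368 280 216 276
```

```text
(no output)
```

View pics/grasp.png

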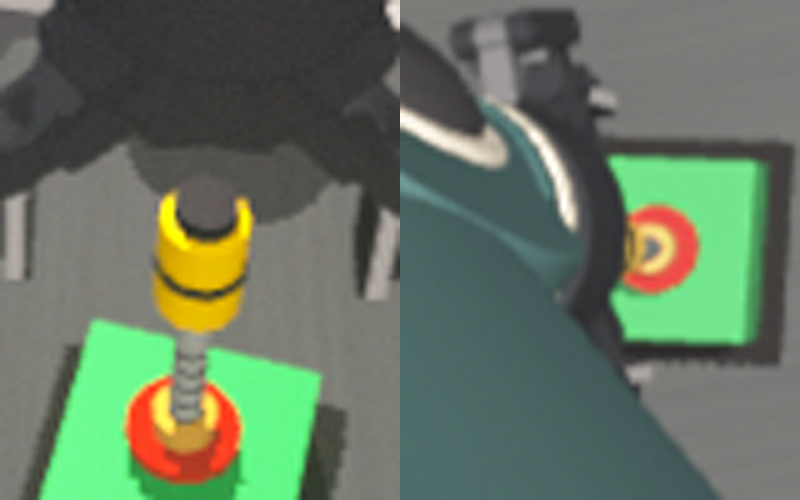

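The side view shows the handle (crop about 200,255) midway between the open pads (about 15 and 380), so I'll close.

Call:
play_rows --pt "0 0.003 -0.003 0" --pt "0 0.003 -0.003 0" --pt "0 0.003 -0.003 0" --pt "0 0.003 -0.003 0" --pt "0 0.003 -0.003 0" --pt "0 0.003 -0.003 0" --pt "0 0.003 -0.003 0" --pt "0 0.003 -0.003 0" --gripper 1

```text
time: 4.75
tcp_pos: [0.5083, 0.2012, 0.108]
orientation: [1.0, -0.001, 0.001, 0.0]
contact_force: [-1.9, -0.9, 2.0]
gripper_width: 0.0227
```

Call:
play_rows --pt "0 0 0.03 0" --pt "0 0 0.06 0" --pt "0 0 0.1 0" --pt "0 0 0.2 0" --pt "0 0 0.3 0" --pt "0 0 0.375 0" --pt "0 0 0.375 0"

```text
time: 5.62
tcp_pos: [0.5096, 0.202, 0.2612]
orientation: [1.0, -0.001, 0.004, -0.001]
contact_force: [0.5, 0.0, -1.9]
gripper_width: 0.0226
```

Call:
play_rows --pt "0.04 -0.13 0 0" --pt "0.05 -0.28 0 0" --pt "0.08 -0.42 0 0" --pt "0.1 -0.56 0 0" --pt "0.12 -0.7 0 0" --pt "0.14 -0.84 0 0" --pt "0.16 -0.96 0 0" --pt "0.175 -1 0 0" --pt "0.175 -1 0 0" --pt "0.175 -1 0 0"

```text
time: 6.88
tcp_pos: [0.5795, -0.1955, 0.2608]
orientation: [1.0, 0.0, 0.004, -0.001]
contact_force: [-0.1, 1.1, -1.6]
gripper_width: 0.0227
```

```bash
python3 - <<'E'
from h import *
print(telemetry.get_obs())
o=[]
for n,(x,y) in (("side",(330,100)),("top",(415,200))):
    I=grab_frame(n); cv2.imwrite(f"pics/raw_{n}.png",I[:,:,::-1]); o.append(cv2.resize(I[y-60:y+60,x-48:x+48],None,fx=4,fy=4,interpolation=2))
cv2.imwrite("pics/above.png",np.hstack(o)[:,:,::-1])
E
```

```text
{'time': 6.875, 'joints': array([ 0.64455185,  0.42505602, -0.49224353,  1.65061134,  0.2140562 ,
        1.11332504,  0.09660521]), 'dq': array([-0.00877275, -0.0099885 , -0.00400239, -0.00022346,  0.00431586,
        0.00175579,  0.00276258]), 'joint_efforts': array([ 1.03046369e+00, -4.81160367e+01, -4.80296060e+00, -2.59840429e+01,
        8.22613528e-02, -3.20806622e-02, -1.61346408e-03]), 'tcp_pos': array([ 0.579466  , -0.19549357,  0.26081904]), 'orientation': array([ 9.99991090e-01,  4.08188600e-04,  3.93480320e-03, -1.47347693e-03]), 'contact_force': array([-0.13565608,  1.07024514, -1.56760319]), 'wrist_torque': array([0.03805689, 0.04509153, 0.03671335]), 'gripper_width': 0.022679240402619125}
```

View pics/above.png

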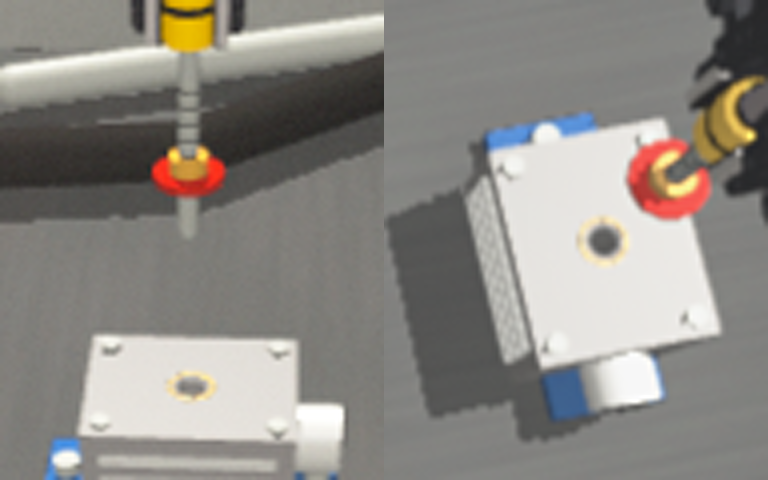

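Call:
play_rows --pt "-0.004 -0.021 -0.07 0" --pt "-0.004 -0.021 -0.14 0" --pt "-0.004 -0.021 -0.18 0" --pt "-0.004 -0.021 -0.18 0" --pt "-0.004 -0.021 -0.18 0" --pt "-0.004 -0.021 -0.18 0"

```text
time: 7.72
tcp_pos: [0.5788, -0.2041, 0.1905]
orientation: [1.0, 0.001, 0.005, -0.001]
contact_force: [-0.4, -0.1, -1.3]
gripper_width: 0.0226
```

```bash
cat > red.py <<'E'
from h import *
print(telemetry.get_obs()["tcp_pos"],telemetry.get_obs()["orientation"],telemetry.get_obs()["contact_force"])
o=[];r={}
for n,(x,y) in (("side",(330,120)),("top",(420,195))):
    I=grab_frame(n); o.append(cv2.resize(I[y-60:y+60,x-48:x+48],None,fx=4,fy=4,interpolation=2))
    h=cv2.cvtColor(I,cv2.COLOR_RGB2HSV); m=cv2.inRange(h,np.array((0,150,80)),np.array((8,255,255)))|cv2.inRange(h,np.array((172,150,80)),np.array((179,255,255)))
    k=np.zeros_like(m); k[y-60:y+60,x-48:x+48]=m[y-60:y+60,x-48:x+48]
    c=max(cv2.findContours(k,0,1)[0],key=cv2.contourArea); hull=cv2.convexHull(c); e=cv2.fitEllipse(hull); M=cv2.moments(hull)
    r[n]=np.array([M["m10"],M["m01"]])/M["m00"]; print(n,e,r[n])
p,g=tri(r["side"],r["top"]); print("red",p,g,[onplane(n,r[n],p[2]).round(4) for n in r])
cv2.imwrite("pics/near.png",np.hstack(o)[:,:,::-1])
E
python3 red.py
```

```text
[ 0.57876861 -0.20410638  0.19049134] [ 9.99985852e-01  6.40192740e-04  5.23596350e-03 -6.86308674e-04] [-0.36683733 -0.07465365 -1.32782469]
side ((329.1102600097656, 112.84551239013672), (10.54204273223877, 16.54155921936035), 88.18804931640625) [329.05647383 113.16666667]
top ((430.1374206542969, 193.42977905273438), (15.611234664916992, 16.701433181762695), 121.28913879394531) [429.92213473 193.57830271]
red [ 0.57858032 -0.20396905  0.12624762] 0.0015443849203949699 [array([ 0.5778, -0.2037,  0.1262]), array([ 0.5794, -0.2041,  0.1262])]
```

View pics/near.png

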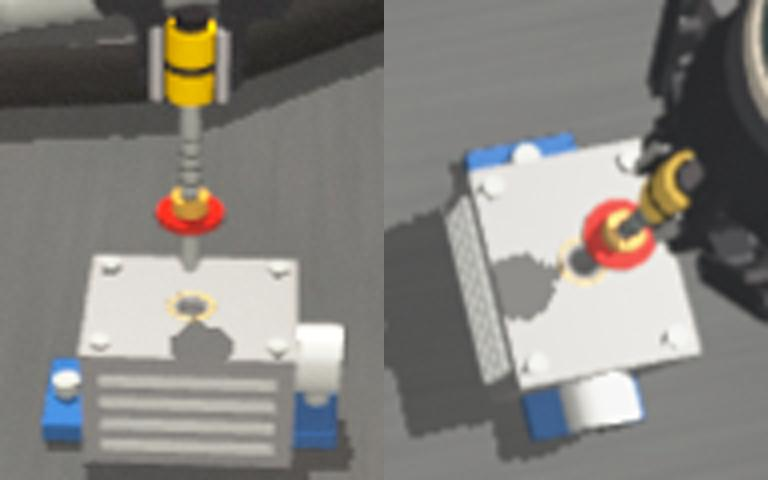

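The stop triangulates at (0.5786, -0.2040), and its height agrees with the prediction. The rod tip leans slightly toward +x, so I'll shift -1.5 mm in x and enter gently.

Call:
play_rows --pt "-0.004 0 -0.01 0" --pt "-0.004 0 -0.02 0" --pt "-0.004 0 -0.03 0" --pt "-0.004 0 -0.04 0" --pt "-0.004 0 -0.045 0" --pt "-0.004 0 -0.05 0" --pt "-0.004 0 -0.055 0" --pt "-0.004 0 -0.06 0" --pt "-0.004 0 -0.065 0" --pt "-0.004 0 -0.07 0" --pt "-0.004 0 -0.075 0" --pt "-0.004 0 -0.08 0" --pt "-0.004 0 -0.08 0"

```text
time: 9.45
tcp_pos: [0.5769, -0.204, 0.1579]
orientation: [1.0, 0.001, 0.005, -0.001]
contact_force: [1.0, 0.6, -1.8]
gripper_width: 0.0227
```

```bash
python3 red.py
```

```text
[ 0.57685995 -0.20403409  0.15792747] [ 9.99987502e-01  6.13019988e-04  4.88166168e-03 -8.88090370e-04] [ 1.03961167  0.62877671 -1.80860289]
side ((330.0, 126.10735321044922), (10.582191467285156, 15.040192604064941), 90.0) [330.         126.73267327]
top ((425.46014404296875, 197.81204223632812), (15.21594524383545, 16.289979934692383), 94.57669830322266) [424.89380531 198.06391347]
red [ 0.57670196 -0.20305509  0.09459751] 0.0020101318269475214 [array([ 0.5757, -0.2027,  0.0946]), array([ 0.5777, -0.2032,  0.0946])]
```

View pics/near.png

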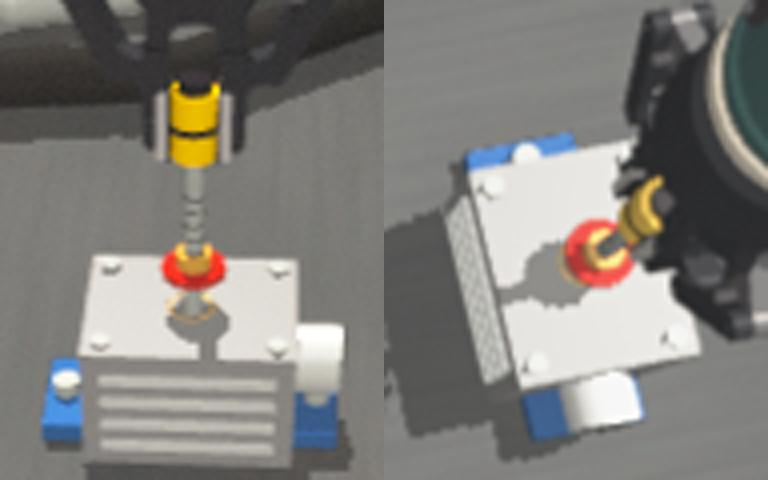

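The rod sits inside the ring, about 10 mm into the bore, with a +1 N side force in x. I'll ease x by +0.8 mm and go on to stop contact.

Call:
play_rows --pt "0.002 0 0 0" --pt "0.002 0 -0.005 0" --pt "0.002 0 -0.01 0" --pt "0.002 0 -0.015 0" --pt "0.002 0 -0.02 0" --pt "0.002 0 -0.025 0" --pt "0.002 0 -0.03 0" --pt "0.002 0 -0.035 0" --pt "0.002 0 -0.04 0" --pt "0.002 0 -0.045 0" --pt "0.002 0 -0.05 0" --pt "0.002 0 -0.052 0"

```text
time: 11.05
tcp_pos: [0.5777, -0.204, 0.1374]
orientation: [1.0, 0.001, 0.005, -0.001]
contact_force: [-1.5, 0.7, 0.1]
gripper_width: 0.0225
```

Call:
play_rows --pt "0 0 -0.003 0" --pt "0 0 -0.006 0" --pt "0 0 -0.009 0" --pt "0 0 -0.01 0"

```text
time: 11.55
tcp_pos: [0.5777, -0.204, 0.1333]
orientation: [1.0, 0.001, 0.005, -0.001]
contact_force: [-0.9, 1.0, 0.6]
gripper_width: 0.0228
```

Call:
play_rows --pt "0 0 -0.002 0" --pt "0 0 -0.004 0" --pt "0 0 -0.005 0" --pt "0 0 -0.005 0"

```text
time: 12.05
tcp_pos: [0.5777, -0.204, 0.1312]
orientation: [1.0, 0.001, 0.005, -0.001]
contact_force: [-0.6, 0.9, 1.1]
gripper_width: 0.0224
```

Call:
play_rows --pt "0 0 -0.002 0" --pt "0 0 -0.004 0" --pt "0 0 -0.005 0" --pt "0 0 -0.005 0"

```text
time: 12.55
tcp_pos: [0.5777, -0.204, 0.1292]
orientation: [1.0, 0.001, 0.005, -0.001]
contact_force: [-0.8, -0.1, 0.7]
gripper_width: 0.0228
```

Call:
play_rows --pt "0 0 -0.002 0" --pt "0 0 -0.004 0" --pt "0 0 -0.005 0" --pt "0 0 -0.005 0"

```text
time: 13.05
tcp_pos: [0.5777, -0.2041, 0.1272]
orientation: [1.0, 0.001, 0.005, -0.001]
contact_force: [0.4, 0.4, 0.8]
gripper_width: 0.0228
```

Call:
play_rows --pt "0 0 -0.002 0" --pt "0 0 -0.004 0" --pt "0 0 -0.005 0" --pt "0 0 -0.005 0"

```text
time: 13.55
tcp_pos: [0.5777, -0.204, 0.1251]
orientation: [1.0, 0.001, 0.005, -0.001]
contact_force: [-1.3, 0.3, 1.0]
gripper_width: 0.0227
```

Call:
play_rows --pt "0 0 -0.002 0" --pt "0 0 -0.004 0" --pt "0 0 -0.005 0" --pt "0 0 -0.005 0"

```text
time: 14.05
tcp_pos: [0.5777, -0.204, 0.1231]
orientation: [1.0, 0.001, 0.005, -0.001]
contact_force: [-1.0, 1.0, 0.8]
gripper_width: 0.0226
```

Call:
play_rows --pt "0 0 -0.002 0" --pt "0 0 -0.004 0" --pt "0 0 -0.005 0" --pt "0 0 -0.005 0"

```text
time: 14.55
tcp_pos: [0.5778, -0.204, 0.1212]
orientation: [1.0, 0.001, 0.005, -0.001]
contact_force: [-1.2, 0.0, 3.4]
gripper_width: 0.0225
```

Force is rising, so contact is likely. I'll take smaller steps.

Call:
play_rows --pt "0 0 -0.001 0" --pt "0 0 -0.002 0" --pt "0 0 -0.002 0"

```text
time: 14.92
tcp_pos: [0.5778, -0.204, 0.1206]
orientation: [1.0, 0.001, 0.005, -0.001]
contact_force: [-2.3, 1.4, 5.1]
gripper_width: 0.0225
```

Call:
play_rows --pt "0 0 -0.001 0" --pt "0 0 -0.002 0" --pt "0 0 -0.003 0" --pt "0 0 -0.003 0"

```text
time: 15.42
tcp_pos: [0.5779, -0.2041, 0.1199]
orientation: [1.0, 0.001, 0.005, -0.001]
contact_force: [-1.1, 0.0, 7.3]
gripper_width: 0.0226
```

Call:
play_rows --pt "0 0 -0.001 0" --pt "0 0 -0.002 0" --pt "0 0 -0.003 0" --pt "0 0 -0.003 0" --pt "0 0 -0.003 0"

```text
time: 16.05
tcp_pos: [0.578, -0.2041, 0.1195]
orientation: [1.0, 0.001, 0.005, -0.0]
contact_force: [-3.7, 0.4, 8.4]
gripper_width: 0.0226
```

```bash
python3 - <<'E'
from h import *
f=[]
for i in range(4):
    grab_frame("side"); o=telemetry.get_obs(); f.append(o["contact_force"])
print(np.round(f,1),o["tcp_pos"],o["time"])
E
python3 red.py
```

```text
[[-2.8  1.6  9.7]
 [-2.9  0.7  9.8]
 [-3.5  0.8  8.8]
 [-3.   0.4  9.1]] [ 0.57798094 -0.20405972  0.11948574] 16.25
[ 0.57798094 -0.20405972  0.11948574] [ 9.99986996e-01  6.24728847e-04  5.03947505e-03 -4.71146498e-04] [-3.02611659  0.36232965  9.10526983]
side ((329.4971923828125, 134.49588012695312), (10.195525169372559, 15.02515697479248), 89.99286651611328) [329.46537842 134.84057971]
top ((422.5251159667969, 199.4398956298828), (14.844301223754883, 15.687176704406738), 130.4822235107422) [421.2297619  199.76785714]
red [ 0.57760262 -0.20126526  0.07568981] 0.001973459740082857 [array([ 0.5766, -0.201 ,  0.0757]), array([ 0.5786, -0.2014,  0.0757])]
```

The red stop is on the rim and the floor force is about 9–10 N. I'll hold here, keeping the same commanded pose.

Call:
play_rows --pt "0 0 -0.002 0" --pt "0 0 -0.002 0" --pt "0 0 -0.002 0" --pt "0 0 -0.002 0" --pt "0 0 -0.002 0" --pt "0 0 -0.002 0" --pt "0 0 -0.002 0" --pt "0 0 -0.002 0" --pt "0 0 -0.002 0" --pt "0 0 -0.002 0"

```text
time: 17.6
tcp_pos: [0.578, -0.2041, 0.1194]
orientation: [1.0, 0.001, 0.005, -0.0]
contact_force: [-2.6, 0.8, 8.6]
gripper_width: 0.0224
```

Call:
play_rows --pt "0 0 -0.002 0" --pt "0 0 -0.002 0" --pt "0 0 -0.002 0" --pt "0 0 -0.002 0" --pt "0 0 -0.002 0" --pt "0 0 -0.002 0" --pt "0 0 -0.002 0" --pt "0 0 -0.002 0" --pt "0 0 -0.002 0" --pt "0 0 -0.002 0"

```text
time: 18.85
tcp_pos: [0.578, -0.2041, 0.1194]
orientation: [1.0, 0.001, 0.005, -0.0]
contact_force: [-3.5, 1.5, 8.8]
gripper_width: 0.0225
```

Call:
play_rows --pt "0 0 0.0 0" --pt "0 0 0.002 0" --pt "0 0 0.003 0" --pt "0 0 0.003 0" --pt "0 0 0.003 0"

```text
time: 19.48
tcp_pos: [0.578, -0.2041, 0.1206]
orientation: [1.0, 0.001, 0.005, -0.0]
contact_force: [-2.1, 1.0, 4.4]
gripper_width: 0.0228
```

Call:
play_rows --pt "-0.001 0 0.001 0" --pt "-0.001 0 0.0015 0" --pt "-0.001 0 0.0015 0" --pt "-0.001 0 0.0015 0"

```text
time: 19.98
tcp_pos: [0.5778, -0.204, 0.1212]
orientation: [1.0, 0.001, 0.005, -0.0]
contact_force: [-0.8, -0.0, 2.5]
gripper_width: 0.0226
```

Call:
play_rows --pt "0 0 0 0" --pt "0 0 0 0" --pt "0 0 0 0" --pt "0 0 0 0" --pt "0 0 0 0" --pt "0 0 0 0" --pt "0 0 0 0" --pt "0 0 0 0" --gripper -1

```text
time: 20.98
tcp_pos: [0.5778, -0.2041, 0.1212]
orientation: [1.0, 0.001, 0.005, -0.0]
contact_force: [0.4, 0.4, -0.1]
gripper_width: 0.0855
```

Call:
play_rows --pt "0 0 0.02 0" --pt "0 0 0.06 0" --pt "0 0 0.12 0" --pt "0 0 0.2 0" --pt "0 0 0.3 0" --pt "0 0 0.35 0" --pt "0 -0.1 0.35 0" --pt "-0.1 -0.25 0.35 0" --pt "-0.2 -0.4 0.35 0" --pt "-0.2 -0.4 0.35 0"

```text
time: 22.22
tcp_pos: [0.4947, -0.3688, 0.2622]
orientation: [1.0, -0.003, 0.005, 0.001]
contact_force: [0.4, 0.4, 0.6]
gripper_width: 0.0854
```

```bash
python3 red.py; python3 - <<'E'
from h import *
S0,T0=cv2.imread("pics/side0.png"),cv2.imread("pics/top0.png")
S1,T1=grab_frame("side")[:,:,::-1],grab_frame("top")[:,:,::-1]
for nm,b0,b1 in (("white",(185,235,235,290),(230,125,272,170)),("blue",(278,190,326,246),(290,180,330,226)),("yellow",(345,192,394,249),(302,240,346,284))):
    print(nm,[int(cv2.absdiff(a[y0:y1,x0:x1],c[y0:y1,x0:x1]).max()) for a,c,(x0,y0,x1,y1) in ((S0,S1,b0),(T0,T1,b1))])
E
```

```text
[ 0.49466898 -0.36882759  0.26224927] [ 0.99998303 -0.00288767  0.00493223  0.00113294] [0.40858514 0.4295993  0.58820114]
side ((329.5, 134.62559509277344), (10.796693801879883, 14.93138599395752), 90.0) [329.5        134.87936508]
top ((422.3808898925781, 199.56198120117188), (14.952899932861328, 15.821985244750977), 127.28401947021484) [421.8747412  199.94616977]
red [ 0.57740921 -0.20283386  0.07444627] 0.0015686084886426508 [array([ 0.5766, -0.2026,  0.0744]), array([ 0.5782, -0.2029,  0.0744])]
white [6, 7]
blue [8, 6]
yellow [80, 79]
```

View pics/near.png

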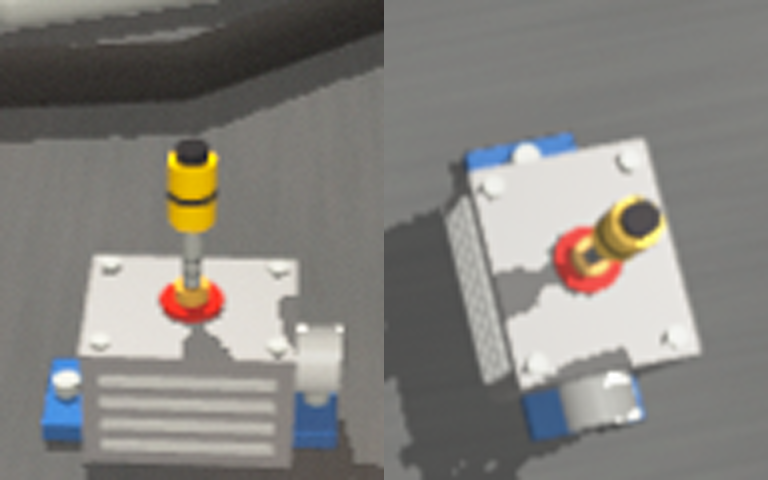

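The gauge stands upright and the stop lies flat on the rim. The yellow can's image changed, possibly from a shadow, so I'll check its centroid before handing in.

```bash
python3 - <<'E'
from h import *
Y=((20,120,60),(35,255,255))
for n,b in (("side",(340,190,398,255)),("top",(298,236,350,288))):
    A=cv2.cvtColor(cv2.imread(f"pics/{n}0.png"),4); B=grab_frame(n)
    d=cv2.absdiff(A,B)[b[1]:b[3],b[0]:b[2]].max(2)>25
    print(n,blob(A,*Y,b),blob(B,*Y,b),d.sum(),np.argwhere(d).mean(0)[::-1]+b[:2])
E
```

```text
side (array([369.37631027, 219.5870021 ]), array([ 349,  194,   43,   53, 1908])) (array([369.38381201, 219.61775457]), array([ 349,  194,   43,   53, 1915])) 723 [387.3526971  211.50899032]
top (array([323.83393829, 261.31941924]), array([ 306,  242,   37,   39, 1102])) (array([322.42099898, 260.08358818]), array([305, 242,  38,  39, 981])) 450 [335.42444444 279.41333333]
```

```bash
python3 -c "
from bench import job; print(job.hand_in())"
```

```text
the job is handed in; nothing more can be done
None
```

The gauge now stands upright and released in the bore, with its stop flat on the rim. I handed the job in with the clock at about 22.5 s; hand-in reports no verdict.

- **Bottoming:** I felt the floor about 47–48 mm below the mouth. There the force rose at about 3–4 N per mm, as the handle spring should.
- **Hold:** The wrist read about 8.4–9.8 N, which I estimate as 8–10.5 N on the floor once gauge weight and stop friction are allowed for. I held it for over 2.5 s, then eased off before opening the gripper. The handle was compressed about 2 mm of its 5 mm travel.
- **Final pose:** The last measurement puts the stop at (0.577, -0.203, about 0.074). It agrees with the bore at (0.577, -0.203) and with the rim height, within about 2 mm.
- **Filter cans:** The blue and white can images are unchanged. The yellow can's outline is the same to within a pixel; a patch of its image differs in both views, most likely the arm's shadow.
- **Disagreements:** The two cameras differed by 2–4 mm in x on the bore position, so I used the value between them. A sideways force of about 3 N showed on the tool during the hold, well below the 20 N limit.

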